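Open the child-safe cleaner bottle

ROBOT

A 7-joint arm with a two-finger parallel gripper is mounted at the origin on the work surface. World frame = base frame: x ahead of the robot, y to its left, z up, the work surface at z = 0. Lengths are in mm, angles in rad, forces in N, time in s.
With the tool pointing down it reaches from about 400 to 875 mm from the base axis. Payload 19.3 kg.
Tool frame: the origin (TCP) lies at the very end of the fingers, on their centre line; the grasp point (between the pads) lies 19 mm behind it (grip_point_offset is the z of the grasp point in the tool frame, in mm); z points along the fingers, y is the line along which they close (so a half turn about z gives the same grasp; the last joint's range is limited). The gripper opens to 85 mm and grips with 20 to 120 N. Pads are 22 mm wide; open, the fingers measure 114 mm over their backs; the gripper's body (76 mm by 85 mm) begins 54 mm behind the grasp point. The pads swing forward as they close: fully open they stand 13 mm farther back than shut.
Start: joints at [-1.329, 0.521, -0.036, 1.599, 0.021, 1.021, -0.113], TCP at [191.751, 594.849, 204.391] pointing down, gripper open.
Joint ranges: [-2.91, 2.91], [-0.3, 2.13], [-1.5, 1.42], [0.17, 2.43], [-1.26, 4.41], [0.16, 1.93], [-2.52, 2.52]. Speed limits (rad/s): [1.89, 1.89, 2.39, 2.39, 3.01, 3.01, 3.01].

INTERFACE

Orientations are given as a 3x3 rotation matrix whose columns are the frame's x, y, z axes.
In Python, from workcell import movep, movel, goto_joints, open_gripper, clamp, wait, inverse_kinematics, read_state, camera, PlanningError, finish_job, grip_point_offset gives the robot as it stands. Calls block until the motion is done:
- movep(position, orientation): joint-space move of the TCP to a pose.
- movel(position, frame=None, max_speed=150, guard=None): straight line of the TCP; frame=None keeps the orientation; max_speed is the mean speed in mm/s. With guard (N) it stops when the force on the tool has changed by that much, and returns True; else False.
- goto_joints(angles): joint-space move.
- open_gripper() and clamp(): open the fingers fully, or close them until they stop; the grip force is fixed at half the most.
- wait(seconds).
- inverse_kinematics(position, orientation): joint angles nearest the present ones, or None.
- read_state(): the state.
- camera(name): name is "scene" or "top" or "wrist"; returns a dict with "image" (480x640x3 uint8, blue, green, red), "range_z" (480x640 float32, mm along the optical axis (not along the pixel's ray), 0 where there is no reading), "fx", "fy", "cx", "cy" (pixels), "cam_to_world" (4x4, takes a point from camera to world coordinates). Camera axes: x right, y up, looking along -z (the intrinsics and any distortion apply to the point x, -y, -z); pixel columns grow to the right and rows downward; lengths in mm; the calibration is good to about 2 mm. The wrist camera is an equidistant fisheye: a pixel r from the principal point sees the ray r / f radians off the axis. A picture is of the moment at which its call begins.
A pose or a line that the arm cannot do raises PlanningError and nothing moves.
- finish_job(): hands the job in; it is judged then, once.
The state is a dict: "time": time; "qpos": joint angles; "qvel": joint speeds; "joint_efforts": joint torques, N m; "eef_pos": TCP position; "tool_rot": TCP orientation; "ft_force": force on the tool from outside, world axes, zero at the start; "torque": the same for the moment, N m; "finger_gap": finger opening in mm; "gripper_force": force on a finger pad.
Only numpy, scipy, OpenCV 4.12 (cv2) and the standard library are available. Lean on these libraries where they do the work, as an engineer would, in place of code of your own. Each camera call takes 0.05 s, during which the arm holds its last target. There are 200 camera calls.

TASK

Open the child-safe cleaner bottle so it can be poured: push its red cap down against the spring, twist it counter-clockwise (seen from above) while it is pushed down until it is free, and lift it straight up. Finish still holding the cap, still and upright, right above the open bottle with its lower edge about 6 cm above the mouth; do not let go of it or put it down. Leave the bowl, mould, fork and tub where they are.

Things in the scene. Friction and masses are not known exactly. Their poses are not given: they have to be found in the camera images.
- cap_center (a point): Centre (half-way up, on the axis) of the red cap: 12-sided, 52 mm across flats, 36 mm tall, flat top with two raised white arrows showing the way to turn, 25 to 50 g. z up, x turns with the cap. Its skirt hangs over the neck; at the start its underside is 110 mm and its top 146 mm above the table and its x lies along the mouth's x. Fingers have free room beside it down to 100 mm above the table.
- mouth (a point): Centre of the top of the bottle's neck, 132 mm above the table; z up, x fixed to the bottle. Blue bottle, 80 mm diameter, shoulder sloping in from 82 to 98 mm above the table, white neck, in a black suction foot (110 mm) stuck to the table: it cannot move or turn. While on the neck, the cap has about 1.5 mm side play.
- seal (a joint): Travel (m) of the sprung ring in the mouth that holds the cap up: 0 cap locked, -0.001 cap off, grows as the cap is pushed (5 N + 0.8 N per mm). Beyond 0.005 the cap's 3 inner lugs are clear of their notches and it turns counter-clockwise seen from above; 0.008 is the hard end. Turned 50 to 78 degrees from the start (hard stop near 80) it lifts off, otherwise not; it never turns clockwise.
- bowl_center (a point): Bystander, leave it alone. Centre of a small clay bowl, 110 mm diameter, 45 mm tall.
- mould_center (a point): Bystander, leave it alone. Centre of a closed white plastic empanada mould, a disc of 104 mm diameter (about 135 mm with its tab), 18 mm tall.
- fork_center (a point): Bystander, leave it alone. Point on the neck of a steel fork, 2 mm above the table; the fork is 185 mm long (from 93 mm behind to 91 mm ahead along its y), 24 mm wide, 4 mm thick.
- tub_center (a point): Bystander, leave it alone. Centre of a closed plastic tub with a green flip-top lid, 92 x 117 mm, 74 mm tall.
Things that resemble listed ones, but are neither listed nor needed, are in the scene too. Of the things shaped like the part that bears cap_center, the red one is meant.

How it is judged (in metres and radians):
On the way, in this order (a step that is already met when the one before it is completed fails the run):
1. the cap is pushed down clear of its notches (value of joint seal above 0.005 m), for 0.05 s.
2. the cap is twisted free (at least 45 degrees from the bottle's mark) while still on the neck (angle between the x axis of cap_center and the x axis of mouth, either way round above 0.78 rad and z of cap_center in the frame of mouth below 0.005 m), for 0.05 s.
At the end, for the whole second after the job is handed in: The fingers still grip the cap (over 1 N) and nothing else carries it: its lower edge is 30 to 130 mm above the bottle's mouth, its axis within 30 mm of the mouth's, upright within 15 degrees, slower than 30 mm/s; bowl, mould, fork and tub are within 20 mm of where they started (z of cap_center in the frame of mouth between 0.048 and 0.148 m and horizontal distance between cap_center and mouth below 0.03 m and angle between cap_center's own z axis and vertical below 0.26 rad and linear speed of cap below 0.03 m/s and contact force between cap and the fingers above 1 N and contact force between cap and bottle below 0.05 N and distance of each of bowl_center, mould_center, fork_center, tub_center from where it was at the start of the episode below 0.02 m); the arm keeps its last pose, push and grip.
It fails at once if the bowl is moved more than 20 mm (distance of bowl_center from where it was at the start of the episode above 0.02 m).
It fails at once if the mould is moved more than 20 mm (distance of mould_center from where it was at the start of the episode above 0.02 m).
It fails at once if the fork is moved more than 20 mm (distance of fork_center from where it was at the start of the episode above 0.02 m).
It fails at once if the tub is moved more than 20 mm (distance of tub_center from where it was at the start of the episode above 0.02 m).
It also fails if it takes over 42 s, if anything falls off the work surface, if the arm or the gripper's body presses on something with over 40 N, if the wrist force passes 120 N, or if a joint passes its speed limit or range.

## Working session

There is one attempt and no reset: what is moved stays moved. The work goes in short steps, each a Python script; the robot and the scene stay as the last script left them, time stands still between calls to the robot, and variables do not carry over. Pictures are saved under pics/ and viewed, at most 10 in all, crops included, and the job is handed in when it is done.

```bash
mkdir -p pics; python3 - <<'E'
from workcell import *
import cv2,numpy as np
a=camera("scene");b=camera("top")
cv2.imwrite("pics/s.png",a["image"]);cv2.imwrite("pics/t.png",b["image"])
s=read_state();print(s["time"],s["eef_pos"],s["tool_rot"],s["ft_force"],grip_point_offset)
for n,c in (("s",a),("t",b)):
    print(n,c["fx"],c["cam_to_world"].round(2).tolist())
    im=c["image"].astype(int);m=(im[...,2]>120)&(im[...,1]<70)&(im[...,0]<70)
    k,l,st,ce=cv2.connectedComponentsWithStats(m.astype(np.uint8))
    v,u=np.mgrid[:480,:640];z=c["range_z"]
    P=np.stack([(u-c["cx"])/c["fx"]*z,-(v-c["cy"])/c["fy"]*z,-z,np.ones_like(z)],-1)@c["cam_to_world"].T
    for i in range(1,k):
        if st[i,4]>60:
            p=P[(l==i)&(z>0)][:,:3];print(st[i],ce[i],p.min(0),p.max(0),np.median(p,0))
            t=p[abs(p[:,2]-146)<4]
            if len(t):print(" top",t.min(0),t.max(0),len(t))
E
```

```text
0.1 [191.6663544  594.55265418 203.90238607] [[-9.51769519e-01  3.06813805e-01 -2.67797028e-04]
 [ 3.06813919e-01  9.51769044e-01 -9.51788658e-04]
 [-3.71409776e-05 -9.88047289e-04 -9.99999511e-01]] [-0.4713744  -1.14293864  0.04184897] -18.700000000000003
s 578.4524523998061 [[0.79, -0.42, 0.45, 1241.0], [0.62, 0.52, -0.6, -924.79], [0.02, 0.75, 0.66, 1106.85], [0.0, 0.0, 0.0, 1.0]]
[271 218  20  13 165] [280.61212121 224.4969697 ] [ 325.09325018 -116.67651095    2.50608746] [496.80068493  40.57588835 151.00891738] [469.7445437  -92.13456064 145.82448184]
 top [ 443.56368032 -116.67651095  142.08164667] [496.80068493 -66.26355457 149.94126237] 154
t 548.5580239528983 [[-0.03, 0.98, -0.19, 332.19], [-1.0, -0.02, 0.0, 10.17], [-0.0, 0.19, 0.98, 1269.68], [0.0, 0.0, 0.0, 1.0]]
[356 276  22  22 348] [366.22988506 286.81609195] [ 446.9102785  -110.71041116  138.93259554] [491.16564377 -67.00713861 150.82594088] [467.9154391  -88.95503732 145.6559814 ]
 top [ 446.9102785  -110.71041116  142.09421828] [491.16564377 -67.00713861 149.85318502] 328
[139 321  24  23 339] [150.50442478 332.4100295 ] [369.06560514 356.96845204  -0.63109809] [418.83453999 421.45437914  48.98586663] [392.5807655  393.3873278    8.32570003]
```

View pics/s.png

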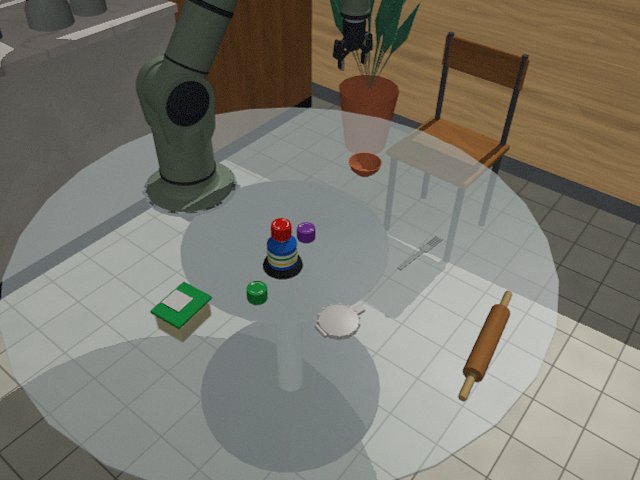

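View pics/t.png

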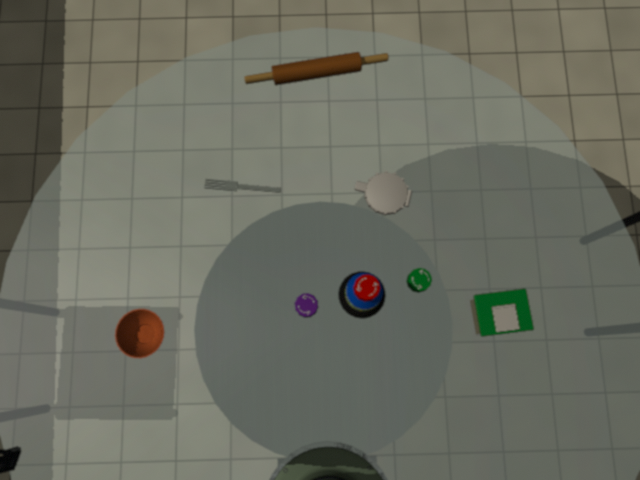

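The red cap is at about (367,287) in the top view and (281,224) in the scene view, i.e. world x≈469, y≈-90. The purple and green decoy caps stand clear of it. Next I'll move above it and look from close by.

```bash
cat > h.py <<'E'
from workcell import *
import numpy as np, cv2
def R(deg):  # tool down, closing axis y at angle deg from world x
    a=np.radians(deg); y=np.array([np.cos(a),np.sin(a),0]); z=np.array([0,0,-1.])
    return np.stack([np.cross(y,z),y,z],1)
E
python3 - <<'E'
from h import *
for d in range(-180,180,30):
    q=inverse_kinematics([469,-90,240],R(d)); print(d,None if q is None else np.round(q,2))
movep([469,-90,270],R(60))
print(read_state()["time"],read_state()["qpos"])
c=camera("wrist");cv2.imwrite("pics/w.png",c["image"]);print(c["fx"],c["cx"],c["cy"],c["cam_to_world"].round(3).tolist())
im=c["image"].astype(int);m=(im[...,2]>120)&(im[...,1]<70)&(im[...,0]<70)
k,l,st,ce=cv2.connectedComponentsWithStats(m.astype(np.uint8))
for i in range(1,k):
    if st[i,4]>200: print(st[i],ce[i])
E
```

```text
-180 [-0.81  0.52  1.24  1.97 -0.57  1.07 -2.45]
-150 [-0.81  0.52  1.24  1.97 -0.57  1.07 -1.93]
-120 [-0.81  0.52  1.24  1.97 -0.57  1.07 -1.41]
-90 [-0.73  0.41  1.06  1.97 -0.43  1.01 -1.04]
-60 [-0.67  0.37  0.97  1.96 -0.36  0.99 -0.58]
-30 [-0.62  0.34  0.88  1.96 -0.31  0.98 -0.11]
0 [-0.55  0.32  0.78  1.96 -0.27  0.97  0.36]
30 [-0.51  0.3   0.72  1.96 -0.24  0.97  0.85]
60 [-0.46  0.29  0.65  1.96 -0.21  0.96  1.34]
90 [-0.41  0.28  0.59  1.95 -0.19  0.96  1.84]
120 [-0.33  0.27  0.49  1.95 -0.15  0.96  2.32]
150 [ 1.01  0.5  -1.26  1.89  0.52  1.14  2.16]
2.725 [-0.49493281  0.25356294  0.68635907  1.91529843 -0.18579315  1.03625102
  1.31939647]
371.64829954431775 315.7442289370133 237.06371436334067 [[0.498, -0.833, -0.241, 408.008], [0.867, 0.479, 0.138, -55.461], [0.0, -0.278, 0.961, 438.967], [0.0, 0.0, 0.0, 1.0]]
[ 284  188   63   64 2681] [314.60238717 219.70645282]
```

```bash
python3 - <<'E'
import cv2
i=cv2.imread("pics/w.png");cv2.imwrite("pics/w2.png",cv2.resize(i[170:270,265:365],(600,600),interpolation=cv2.INTER_CUBIC))
E
```

```text
(no output)
```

View pics/w2.png

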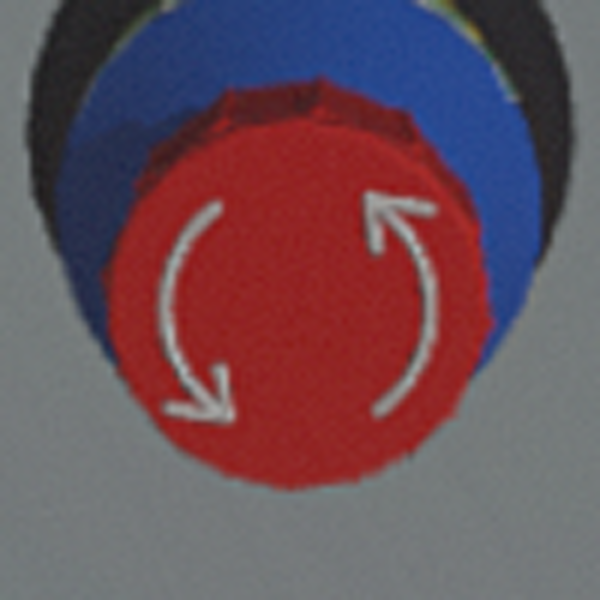

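View pics/w.png

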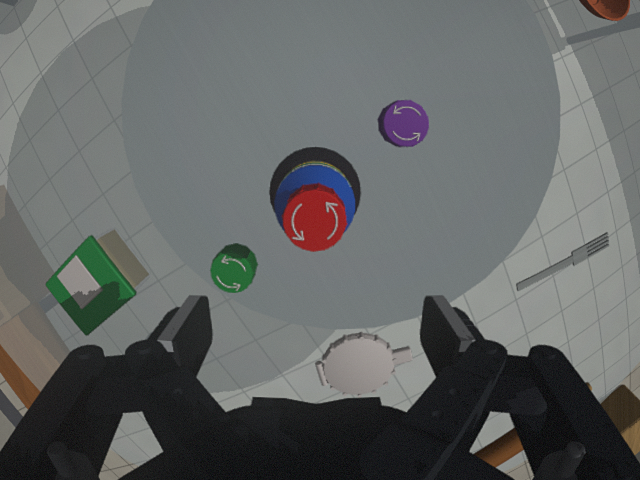

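The close view puts the cap top centre at about (315,221) of the full picture, i.e. (300,308) in the crop. The lower-rim corners visible in the crop are at about (150,155), (228,92), (318,82) and (408,110). I'll unproject these to get the centre and the direction of the flats.

```bash
cat >> h.py <<'E'
def unproj(c,u,v,zw):
    d=np.array([u-c["cx"],v-c["cy"]])/c["fx"]; t=np.hypot(*d)
    r=np.array([np.sin(t)*d[0]/t,-np.sin(t)*d[1]/t,-np.cos(t)]) if t>0 else np.array([0,0,-1.])
    M=c["cam_to_world"]; r=M[:3,:3]@r; o=M[:3,3]
    return (o+r*(zw-o[2])/r[2])[:2]
E
python3 - <<'E'
from h import *
c=camera("wrist")
im=c["image"].astype(int);m=((im[...,2]>115)&(im[...,1]<60)&(im[...,0]<60)).astype(np.uint8)
f=lambda x,y,z:unproj(c,265+(x-2.5)/6,170+(y-2.5)/6,z)
print(f(300,308,146),[f(x,y,146) for x,y in((107,290),(492,320),(300,122),(292,488))])
s=[f(x,y,146) for x,y in((107,290),(492,320),(300,122),(292,488),(160,418),(455,415))]
from scipy.optimize import least_squares
q=least_squares(lambda p:[np.hypot(*(k-p[:2]))-p[2] for k in s],[469,-90,26]).x;print(q)
for x,y in((150,155),(228,92),(318,82),(408,110)):
    d=f(x,y,110)-q[:2];print(np.hypot(*d),np.degrees(np.arctan2(d[1],d[0])))
for x,y in((292,488),(410,458)):
    d=f(x,y,146)-q[:2];print(np.hypot(*d),np.degrees(np.arctan2(d[1],d[0])))
E
```

```text
[469.12119254 -91.72044956] [array([ 453.9155715 , -113.08513431]), array([483.51894785, -69.96016803]), array([447.08924372, -79.04256458]), array([ 490.75351918, -105.44995177])]
[469.17917864 -91.41553587  25.70392633]
27.196660408608114 -152.7841199031492
26.66729619451892 174.68335518653586
25.84053637299769 145.04819059250664
26.657149640977316 114.07446101198221
25.73746295490595 -33.04457566231202
26.008185196637257 4.93974296212672
```

```bash
python3 - <<'E'
from h import *
p=np.array([469.1,-91.2])
movep([*p,200],R(-20))
movel([*p,110],max_speed=60,guard=12)
s=read_state();print(s["time"],s["eef_pos"],s["ft_force"],s["qpos"])
clamp();wait(.3)
s=read_state();print(s["time"],s["eef_pos"],s["ft_force"],s["finger_gap"],s["gripper_force"])
c=camera("wrist");cv2.imwrite("pics/g.png",c["image"])
E
```

```text
5.5583 [469.23561565 -91.19672369 110.22740629] [-0.00988807  0.45156521  0.36063449] [-0.49712971  0.56627988  0.77677607  2.09228028 -0.60781138  0.71917618
  0.3282808 ]
6.275 [469.24744925 -91.18905064 110.08685092] [-0.71934249  0.63694237  4.5284656 ] 49.58785655324526 61.108763250522316
```

View pics/g.png

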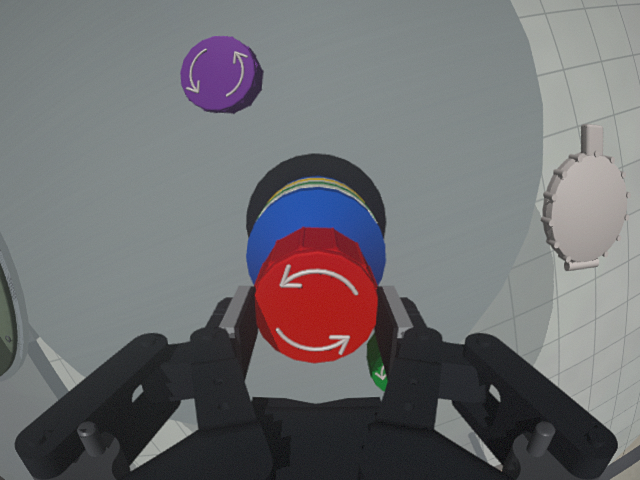

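The cap at (317,300) sits between both pads, gripped on its flats. Now I'll push down.

```bash
python3 - <<'E'
from h import *
p=read_state()["eef_pos"];z0=110.0
for d in (2,4,5.5,6.5,7):
    movel([469.1,-91.2,z0-d],max_speed=15,guard=40);wait(.1)
    s=read_state();print(d,s["time"],s["eef_pos"].round(2) if hasattr(s["eef_pos"],"round") else s["eef_pos"],np.round(s["ft_force"],2),s["gripper_force"])
E
```

```text
2 6.7083 [469.22 -91.17 108.09] [-1.04  0.65  6.85] 61.37706327019259
4 7.0917 [469.25 -91.2  106.16] [-0.78  0.27  7.54] 61.53044067090377
5.5 7.4417 [469.22 -91.18 104.67] [-0.93  1.65  8.83] 61.64528973167762
6.5 7.7917 [469.25 -91.19 103.73] [-1.45  1.44  9.46] 61.7151630227454
7 8.1417 [469.25 -91.17 103.22] [-2.42  1.85 11.01] 61.74693601671606
```

```bash
python3 - <<'E'
from h import *
q=np.array(inverse_kinematics([469.1,-91.2,103.0],read_state()["tool_rot"]));qn=np.array(read_state()["qpos"]);print(q-qn)
for a in (12,25,38,51,64):
    t=qn.copy();t[6]+=np.radians(a);goto_joints(t);wait(.05)
    s=read_state();print(a,s["time"],s["eef_pos"].round(2),np.round(s["ft_force"],2),np.round(s["torque"],2),round(np.degrees(np.arctan2(s["tool_rot"][1][1],s["tool_rot"][0][1])),1))
c=camera("wrist");cv2.imwrite("pics/r.png",c["image"])
E
```

```text
[ 0.00038201  0.00011273 -0.00048036  0.00047988 -0.00033324 -0.00067534
  0.00041427]
12 8.5167 [469.64 -91.38 103.54] [-1.19  0.36 10.27] [-0.    0.08  0.06] -8.0
25 8.9083 [469.71 -91.36 103.54] [ 0.21  0.   10.33] [ 0.01 -0.    0.04] 5.0
38 9.3 [469.75 -91.36 103.56] [-0.2  -1.13 10.58] [ 0.03 -0.05  0.05] 18.0
51 9.6917 [469.74 -91.38 103.55] [-0.19 -0.16 10.65] [-0.02 -0.05  0.03] 31.0
64 10.0833 [469.71 -91.37 103.56] [0.5  0.12 9.61] [ 0.03 -0.07  0.02] 44.0
```

View pics/r.png

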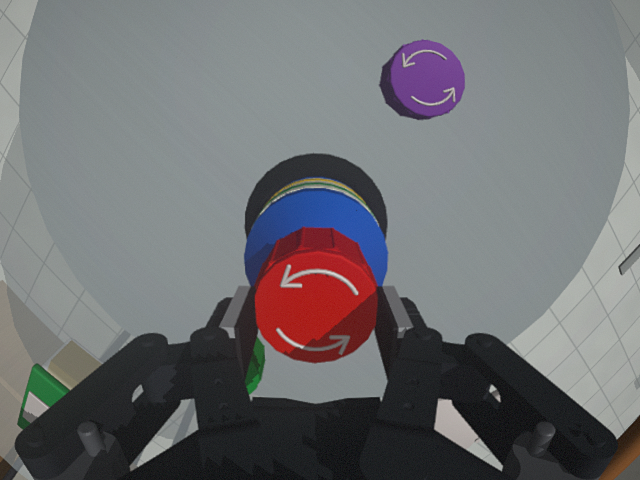

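The arrows in the picture keep their place relative to the fingers ((320,280) and (315,345)), so the cap turned the full 64° with the gripper. Next, the lift, guarded.

```bash
python3 - <<'E'
from h import *
p=read_state()["eef_pos"]
print(movel([p[0],p[1],115],max_speed=20,guard=30),read_state()["ft_force"])
print(movel([p[0],p[1],193],max_speed=50,guard=30));wait(.5)
s=read_state();print(s["time"],s["eef_pos"],s["ft_force"],s["finger_gap"],s["gripper_force"])
c=camera("scene");cv2.imwrite("pics/l.png",cv2.resize(c["image"][140:300,180:380],(750,600)))
E
```

```text
False [0.53441304 0.31818908 0.45701873]
False
13.0833 [469.74052399 -91.33956923 192.98694656] [-1.54806652 -1.12447943  0.09586076] 49.23135463971961 61.993674114346504
```

View pics/l.png

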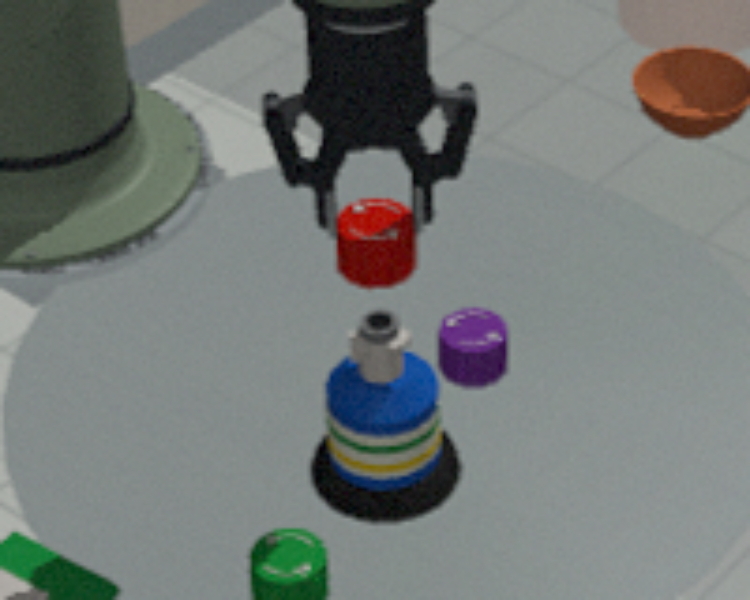

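The cap at (376,242) hangs upright over the open mouth at (380,318). It may be a bit lower than intended, so I'll measure its height.

```bash
cat > m.py <<'E'
from h import *
def meas():
    c=camera("scene");im=c["image"].astype(int);m=(im[...,2]>110)&(im[...,1]<70)&(im[...,0]<70)
    z=c["range_z"];v,u=np.mgrid[:480,:640]
    P=(np.stack([(u-c["cx"])/c["fx"]*z,-(v-c["cy"])/c["fy"]*z,-z,np.ones_like(z)],-1)@c["cam_to_world"].T)[...,:3]
    p=P[m&(z>0)&(np.hypot(P[...,0]-469,P[...,1]+91)<40)]
    print(len(p),np.percentile(p,[2,10,50,90,98],axis=0).round(1).tolist())
E
python3 -c "
from m import *
meas()"
```

```text
126 [[448.2, -114.5, 207.3], [452.7, -109.7, 225.2], [465.2, -91.5, 228.3], [479.2, -73.2, 231.0], [495.7, -67.7, 232.2]]
```

```bash
python3 -c "
from workcell import *
print(finish_job())"
```

```text
the job is handed in; nothing more can be done
None
```

The job is handed in, though no verdict came back: the red cap was pushed about 7 mm down, turned 64° counter-clockwise and lifted off, and the gripper holds it upright with its lower edge about 60 mm above the open mouth.

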